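# Stand the fallen torch rest back up against the stop rail

### The job

The torch rest on the glass shop's bench has fallen over towards the robot. Tip it back up onto its yellow base plate by pushing on the plate, then, once it stands, push it by the plate along the bench until the plate's far long edge is flush against the dark stop rail, still upright. Push only on the yellow plate: never pick the rest up, do not touch its post or fork, and leave the brass mould, the glass paperweight and the clay pot where they are.

Things in the scene. Friction and masses are not known exactly. Their poses are not given: they have to be found in the camera images.
- rest: Loose torch rest, 0.55 to 0.9 kg. Yellow base plate 120 (x) by 200 (y) by 12 (z) mm; origin at the centre of its underside; z along the post. It starts lying on the plate's -x edge and the prong tips: post towards the robot, slightly down; plate leaning 0.31 rad to the post side, its +x edge on top, 117 mm up. Standing, it has z up and +x towards the rail.
- rest_push (a point): Where to push to tip it up: on the plate's face that bears the post (facing the robot at the start), on the half without the post, at the rest's x = 30, y = 60, z = 12 mm. A push of 2 to 6 N away from the robot turns the rest about its lower edge; some 25 degrees past vertical it falls onto its underside by itself, the post swinging up over the other half.
- rest_edge (a point): Middle of the plate's -x long edge on the underside (rest's x = -60, y = 0, z = 0 mm): it is below at the start, is the pivot, and faces the robot once the rest stands. It stays on the bench throughout.
- post: Steel post and dark fork fixed to the rest, not to be touched; same origin and axes as the rest. Post 12 mm in diameter at x = 0, y = -60 mm, from z = 12 to 152 mm; fork of 10 mm bar in the y-z plane on top, from y = -90 to -30 mm, prong tips at z = 190 mm.
- rail: Fixed dark steel stop rail, 20 (x) by 360 (y) by 30 (z, high) mm, beyond the rest; origin under its centre, +x away from the robot, front face at its x = -10 mm. With the plate flush, the rest's origin is at x = -70 mm in the rail's frame. Once stood up, the rest is some 30 to 70 mm short of it, turned by up to 0.2 rad; sliding it takes 4 to 12 N.
- mould: Loose brass optic mould, 60 mm in diameter and 55 mm high, left of the work; origin under its centre. Leave alone.
- weight: Loose green glass paperweight, 64 mm in diameter and 51 mm high, right of the work; origin under its centre. Leave alone.
- pot: Loose clay pot, 72 mm in diameter and 70 mm high, beyond the rail; origin under its centre. Leave alone.
Not all that is in view belongs to the job. Of the things like the rest, leave any that is green or turquoise; of the rest the larger one is meant.

How it is judged (in metres and radians):
On the way, in this order (a step that is already met when the one before it is completed fails the run):
1. the torch rest stands on its base plate (angle between rest's own z axis and vertical below 0.06 rad and height (world z) of rest below 0.006 m), for 0.2 s.
2. its plate is flush against the rail, still upright (angle between rest's own z axis and vertical below 0.06 rad and x of rest in the frame of rail between -0.078 and -0.062 m and angle between the y axis of rest and the y axis of rail, either way round below 0.08 rad), for 0.2 s.
At the end, for the whole second after the job is handed in: The rest stands still on its base plate (post within 0.06 rad of vertical), its far long edge within 8 mm of the rail, parallel within 0.08 rad, its centre within 140 mm of the rail's middle. The mould, paperweight and pot are within 15 mm of where they stood (all of step 2 and height (world z) of rest below 0.006 m and y of rest in the frame of rail between -0.14 and 0.14 m and linear speed of rest below 0.02 m/s and distance of each of mould, weight, pot from where it was at the start of the episode below 0.015 m); the robot touches nothing.
It fails at once if the rest is lifted: the plate's pivot edge leaves the bench by over 25 mm, or its centre rises over 80 mm (height (world z) of rest_edge above 0.025 m or height (world z) of rest above 0.08 m).
It fails at once if the robot touches the post or fork (contact force between any of the fingers, the arm and post above 0.5 N).
It fails at once if the mould is moved or tipped (distance of mould from where it was at the start of the episode above 0.015 m or angle between mould's own z axis and vertical above 0.3 rad).
It fails at once if the paperweight is moved or tipped (distance of weight from where it was at the start of the episode above 0.015 m or angle between weight's own z axis and vertical above 0.3 rad).
It fails at once if the pot is moved or tipped (distance of pot from where it was at the start of the episode above 0.015 m or angle between pot's own z axis and vertical above 0.3 rad).
It also fails if it takes over 51 s, if anything falls off the work surface, if the arm or the gripper's body presses on something with over 40 N, if the wrist force passes 120 N, or if a joint passes its speed limit or range.

### The arm

A 7-joint arm with a two-finger parallel gripper is mounted at the origin on the work surface. World frame = base frame: x ahead of the robot, y to its left, z up, the work surface at z = 0. Lengths are in m, angles in degrees, forces in N, time in s.
With the tool pointing down it reaches from about 0.425 to 0.875 m from the base axis. Payload 4.7 kg.
Tool frame: the origin (TCP) lies on the mounting face of the last link; the fingertips stand 182 mm ahead of it and the grasp point (between the pads) lies 164 mm ahead of it; z points along the fingers, x is the direction in which the jaws open and shut, and the axes are right-handed (so a half turn about z gives the same grasp; the last joint's range is limited). The gripper opens to 87 mm and grips with 3 to 60 N. Pads are 19 mm wide; open, the fingers measure 117 mm over their backs; the gripper's body (75 mm by 190 mm) begins 51 mm behind the grasp point.
Start: joints at [-68.807, 18.392, -4.016, 83.108, 1.295, 78.541, -3.26], TCP at [0.226, 0.609, 0.405] pointing down, gripper open.
Joint ranges: [-163.93, 163.93], [-17.29, 119.83], [-79.2, 71.16], [3.27, 140.29], [-89.18, 269.18], [5.43, 117.66], [-154.24, 154.24]. Speed limits (degrees/s): [147.25, 147.25, 180, 180, 180, 180, 180].

### API

Orientations are given as [roll, pitch, yaw] about the fixed x, y, z axes, in that order (R = Rz(yaw) Ry(pitch) Rx(roll)).
In Python, from cell import status, cams, env, outline_of, landmark_of gives the robot as it stands. The module is installed in compiled form; this text tells all that it offers.
- The arm moves only by the tool jog_arm, never from a script. Its argument "rows" is a list of rows, each a list of 7 numbers: the closure, from 0 (fully open) to 1 (shut), then the shift along the tool's x, y, z in m, then the turn, a rotation vector about the tool's x, y, z in degrees. A call has 1 to 12 rows; each row shifts and turns the commanded pose from where the row before left it, along the tool's axes as they then stand; what a row does not reach is not made up. A row lasts 1/12 s, in which the tool goes at most 41.7 mm and 7.16 degrees, less where a joint would pass 70% of its speed; a pose out of reach is approached as far as the arm can. A call with a gripper value outside its range is refused whole. The fingers move at their own pace and stop on an object; "grip_force" is the grip in N (left out, the last holds). Time passes only in rows, so rows that do not move let the fingers close. It gives the time, the measured TCP pose, the force and the opening at its end, in the units of the state.
- status.get_obs(): the state, without advancing time (a new reading comes with each control period).
- cams.read_camera(name): name is "scene" or "top" or "wrist"; returns (picture, depth): 400x640x3 uint8, red, green, blue; 400x640 float32, m along the optical axis (not along the pixel's ray), 0 where there is no reading.
- cams.camera_params(name): a dict with "vfov" (degrees; the focal length in pixels is half the picture's height over the tangent of half this angle, whatever the lens; pixels are square), "cx", "cy" (the principal point, pixels), "eye" and "attitude" of the camera in the world. Camera axes: x right, y up, looking along -z (the intrinsics and any distortion apply to the point x, -y, -z); pixel columns grow to the right and rows downward; lengths in m; the calibration is good to about 2 mm. The wrist camera is an equidistant fisheye: a pixel r from the principal point sees the ray r / f radians off the axis. A picture is of the moment at which its call begins: read the wrist's pose just before it. camera_params takes no time and is no camera call; for the wrist camera it gives the pose at the moment of the call.
- env.sign_off(): hands the job in, once; it reports no verdict.
Trained networks look in the newest picture that a camera, given by its name, has taken for a name from the list of things; names that differ only in an ending like _2 or _b are one class to them, and where a whole thing is asked for, a point or a joint stands for the part that bears it (a point fixed in the world has none). Each returns a list of dicts, best first, with "conf" (0 to 1); they miss things now and then, are a little off and sometimes report something else, mostly with a low value. They report only what shows in the picture. A call takes as long as a camera call. They do not tell look-alikes from the thing itself.
- outline_of(camera, name): "pixels" (400x640 bool, what is visible of it) and "box" ([left, top, right, bottom] in pixels, round what is visible of it).
- landmark_of(camera, name): "position" ([row, column] in pixels: a listed point, or the origin of a listed thing).
The state is a dict: "time_s": time; "qpos": joint angles; "joint_velocities": joint speeds; "effort": joint torques, N m; "tool_pos": TCP position; "tool_rot": TCP orientation; "force": force on the tool from outside, world axes, zero at the start; "wrist_torque": the same for the moment, N m; "grip_width": finger opening in m.
Only numpy, scipy, OpenCV 4.12 (cv2) and the standard library are available. Lean on these libraries where they do the work, as an engineer would, in place of code of your own. Each camera call takes 0.05 s, during which the arm holds its last target. There are 200 camera calls.

## Working session

There is one attempt and no reset: what is moved stays moved. The work goes in short steps, Python scripts to look and compute and a tool call to move; the robot and the scene stay as the last step left them, time stands still between calls to the robot, and variables do not carry over. Pictures are saved under pics/ and viewed, about 8 in all and at most 12, crops included, and the job is handed in when it is done.

Besides the shell and the picture viewer there is one more tool, called after "Request:" as name(argument=value, ...), one argument or row to a line, values as JSON. jog_arm: Moves the arm, as the interface text tells. Its arguments: {"type":"object","properties":{"rows":{"type":"array"},"grip_force":{"type":"number"}},"required":["rows"]}

```bash
mkdir -p pics; cat > h.py <<'E'
import numpy as np, cv2
from scipy.spatial.transform import Rotation as R
from cell import status, cams, env, outline_of, landmark_of
def rot(a):
    a=np.array(a,float)
    if a.shape==(3,3): return a
    if a.size==4: raise SystemExit(('quat',a))
    return R.from_euler('xyz',a,degrees=True).as_matrix()
def cloud(name,d,p):
    h,w=d.shape; f=h/2/np.tan(np.radians(p['vfov'])/2)
    v,u=np.mgrid[:h,:w]; x=(u-p['cx'])/f; y=(v-p['cy'])/f
    if name=='wrist':
        r=np.hypot(x,y)+1e-9; k=np.tan(np.minimum(r,1.5))/r; x=x*k;y=y*k
    P=np.stack([x*d,-y*d,-d],-1)
    return P@rot(p['attitude']).T+np.array(p['eye'])
def shot(name,save=None):
    p=cams.camera_params(name); rgb,d=cams.read_camera(name)
    if save: cv2.imwrite('pics/'+save,rgb[...,::-1])
    return rgb,d,cloud(name,d,p)
E
python3 - <<'E'
from h import *
for c in ['scene','top']:
    print(c,cams.camera_params(c))
    rgb,d,P=shot(c,c+'0.png')
    for n in ['rest','rail','mould','weight','pot','post','rest_push']:
        for o in outline_of(c,n)[:3]:
            m=o['pixels']&(d>0); print(n,round(o['conf'],2),o['box'],np.round(np.median(P[m],0),3),np.round(np.percentile(P[m],2,axis=0),3),np.round(np.percentile(P[m],98,axis=0),3))
print(status.get_obs())
E
```

```text
scene {'vfov': 53.30559868126635, 'cx': 320.5190113190963, 'cy': 203.97306971310525, 'eye': array([1.10856055, 0.13925948, 0.9956258 ]), 'attitude': array([ 33.341452  ,  -0.59079119, 105.33147491])}
rest 0.83 [186.0, 179.7, 245.2, 236.2] [ 0.57  -0.338  0.037] [ 0.51  -0.391 -0.002] [ 0.678 -0.24   0.088]
rest 0.81 [327.6, 161.1, 400.4, 239.9] [0.487 0.101 0.064] [0.328 0.008 0.001] [0.53  0.193 0.119]
rest 0.69 [258.7, 102.5, 322.3, 166.5] [ 0.257 -0.224  0.057] [ 0.19  -0.259  0.012] [ 0.395 -0.101  0.12 ]
rail 0.57 [270.4, 238.0, 391.8, 321.4] [0.703 0.061 0.03 ] [ 0.644 -0.107  0.001] [0.76  0.221 0.035]
mould 0.8 [433.3, 269.5, 458.4, 299.8] [0.657 0.351 0.054] [0.624 0.328 0.007] [0.674 0.378 0.059]
weight 0.8 [273.1, 195.9, 287.4, 215.8] [ 0.534 -0.131  0.044] [ 0.509 -0.157  0.023] [ 0.552 -0.109  0.053]
pot 0.86 [324.1, 287.6, 352.6, 320.1] [0.761 0.1   0.034] [0.74  0.069 0.003] [0.806 0.131 0.072]
post 0.72 [206.8, 197.8, 249.5, 215.8] [ 0.553 -0.284  0.017] [ 0.527 -0.349 -0.001] [ 0.564 -0.24   0.043]
post 0.68 [417.9, 209.1, 459.7, 223.6] [0.43  0.3   0.016] [ 0.404  0
[... 2106 characters left out ...]
  0.12 ]
{'time_s': 0.8, 'qpos': array([-68.80515213,  18.38883001,  -4.01519022,  83.10699053,
         1.2927491 ,  78.54033076,  -3.26026269]), 'joint_velocities': array([ 0.04531718,  0.03886776, -0.01770483, -0.06696524, -0.07138988,
        0.06137195, -0.00301451]), 'effort': array([ 1.07117296e-03, -4.91049671e+01, -4.01860205e-01, -3.12753224e+01,
       -6.34427997e-02,  3.38685291e-02, -3.91318721e-06]), 'tool_pos': array([0.22645481, 0.60927859, 0.4048264 ]), 'tool_rot': array([ 1.79999204e+02, -8.84980480e-03,  6.96123629e+01]), 'force': array([0.7697268 , 0.42104044, 0.19974727]), 'wrist_torque': array([-0.01014857,  0.00179678,  0.01394557]), 'grip_width': 0.08719975375414897}
```

```bash
python3 -c "
import cv2
a=cv2.imread('pics/top0.png')[90:370,140:480]
cv2.imwrite('pics/topc.png',cv2.resize(a,None,fx=2.1,fy=2.1))"
```

```text
(no output)
```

View pics/topc.png

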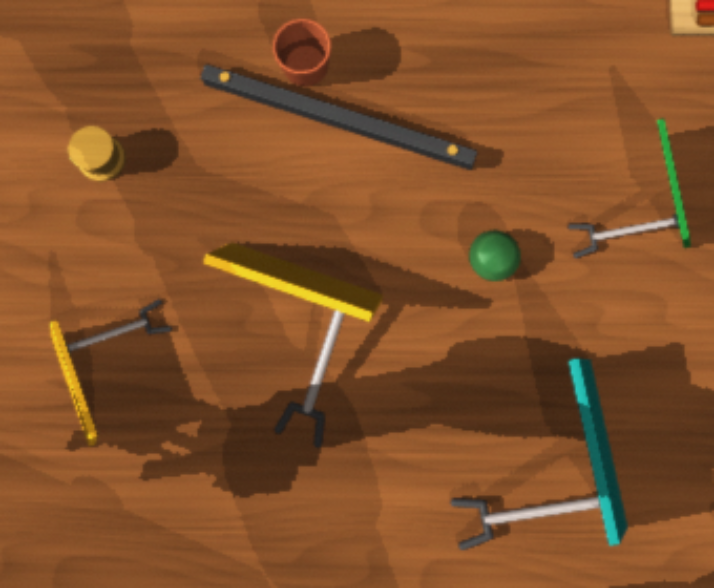

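The rest could be any of four look-alikes. They are the large yellow (top px 278,240), the small yellow (193,268), the green (457,195) and the turquoise (412,305). By the description it is the large yellow at (278,240), with its post on the robot side and in the right half. This view is already a close crop and confirms the choice.

```bash
cat > fit.py <<'E'
from h import *
from scipy.optimize import least_squares
def yellow(c,save=None,box=(0.35,0.75,-0.08,0.26)):
    rgb,d,P=shot(c,save); hsv=cv2.cvtColor(rgb,cv2.COLOR_RGB2HSV)
    m=(hsv[...,0]>21)&(hsv[...,0]<34)&(hsv[...,1]>150)&(d>0)
    m&=(P[...,0]>box[0])&(P[...,0]<box[1])&(P[...,1]>box[2])&(P[...,1]<box[3])
    m=cv2.erode(m.astype(np.uint8),np.ones((2,2)))>0
    return P[m],m
def railfit():
    out=[]
    for c in ['top','scene']:
        rgb,d,P=shot(c); o=outline_of(c,'rail')[0]['pixels']&(d>0)&(P[...,2]>.024)&(P[...,2]<.04)
        (cx,cy),(w,h),a=cv2.minAreaRect(P[o][:,:2].astype(np.float32))
        q=P[o][:,:2]; m=q.mean(0); v=np.linalg.svd(q-m)[2][0] if len(q)<5000 else None
        if v[1]<0:v=-v
        out.append((cx,cy,w,h,np.arctan2(-v[0],v[1])))
    return np.round(out,4)
E
python3 - <<'E'
from fit import *
print(railfit())
pts=[]
for c in ['top','scene']:
    q,m=yellow(c); print(c,len(q),q.min(0),q.max(0)); pts.append(q)
Q=np.vstack(pts)
def model(p):
    # edge at (p0,p1,0), yaw p2, pitch (about rest y): plate x axis up, leaning to robot
    a=np.pi/2+p[3]
    Rm=R.from_euler('z',p[2]).as_matrix()@R.from_euler('y',-a).as_matrix()
    # -x edge corner touching bench: underside/top lower edge
    return Rm, np.array([p[0],p[1],p[4]])
def res(p):
    Rm,e=model(p); L=(Q-e)@Rm-np.array([.06,0,.006])
    q=np.abs(L)-np.array([.06,.1,.006])
    s=np.linalg.norm(np.maximum(q,0),axis=1)+np.minimum(q.max(1),0)
    return s
r=least_squares(res,[.5,.1,.3,.31,.004],loss='soft_l1',f_scale=.002)
print(r.x,np.sqrt(np.mean(r.fun**2)))
Rm,e=model(r.x); print(Rm)
for n,v in dict(push=[.09,.06,.012],top=[.12,0,.012],corner1=[.12,.1,.012],corner2=[.12,-.1,.012],forkL=[.06,-.03,.19],forkR=[.06,-.09,.19]).items(): print(n,np.round(e+Rm@np.array(v),4))
E
```

```text
[[ 0.6978  0.0552  0.3557  0.022  -0.3199]
 [ 0.6988  0.0565  0.3586  0.0227 -0.317 ]]
top 275 [0.4325151  0.01209675 0.10977712] [0.50014138 0.19514767 0.1232447 ]
scene 1521 [0.44023832 0.00589901 0.00614737] [0.53799714 0.19982988 0.12165543]
[ 0.5203924   0.09476949 -0.33645614  0.33086073  0.00992528] 0.00247411307285817
[[-0.30664264  0.33014401 -0.89273469]
 [ 0.10724966  0.94393057  0.31223802]
 [ 0.94576308  0.         -0.3248572 ]]
push [0.5019 0.1648 0.0911]
top [0.4729 0.1114 0.1195]
corner1 [0.5059 0.2058 0.1195]
corner2 [0.4399 0.017  0.1195]
forkL [0.3225 0.1322 0.0049]
forkR [0.3027 0.0756 0.0049]
```

Rail and rest poses fit well: plate about 51 mm from the rail, yaw difference about 0.02 rad, height 119 mm. The tool's x lies along the plate's y, so I push with the right-hand finger of the open hand at rest y of about 60 and leave the other finger off the plate.

Request:
jog_arm(
  rows=[
    [0,0,0,0,0,0,-1.1],
    [0,-0.0254,0.0306,0,0,0,0],
    [0,-0.0254,0.0306,0,0,0,0],
    [0,-0.0254,0.0306,0,0,0,0],
    [0,-0.0254,0.0306,0,0,0,0],
    [0,-0.0254,0.0306,0,0,0,0],
    [0,-0.0254,0.0306,0,0,0,0],
    [0,-0.0254,0.0306,0,0,0,0],
    [0,-0.0254,0.0306,0,0,0,0],
    [0,-0.0254,0.0306,0,0,0,0],
    [0,-0.0254,0.0306,0,0,0,0],
    [0,-0.0254,0.0306,0,0,0,0],
  ],
)

```text
time_s: 2.1
tool_pos: [0.4525, 0.2325, 0.4052]
tool_rot: [180.0, -0.1, 70.8]
force: [0.6, 0.9, -0.5]
grip_width: 0.0872
```

Request:
jog_arm(
  rows=[
    [0,0,0,0.03,0,0,0],
    [0,0,0,0.03,0,0,0],
    [0,0,0,0.03,0,0,0],
    [0,0,0,0.025,0,0,0],
    [0,0,0,0.023,0,0,0],
    [0,0,0,0,0,0,0],
    [0,0,0,0,0,0,0],
  ],
)

```text
time_s: 2.68
tool_pos: [0.4515, 0.2342, 0.2662]
tool_rot: [-179.9, 0.1, 70.7]
force: [1.1, 0.5, 0.9]
grip_width: 0.0869
```

```bash
python3 - <<'E'
from h import *
print(status.get_obs()['tool_pos'])
a=shot('scene')[0][120:330,230:470]; b=shot('wrist')[0]
cv2.imwrite('pics/s1.png',cv2.resize(a[...,::-1],None,fx=3,fy=3)[:600]); 
E
```

```text
[0.45153261 0.23422972 0.26623497]
```

View pics/s1.png

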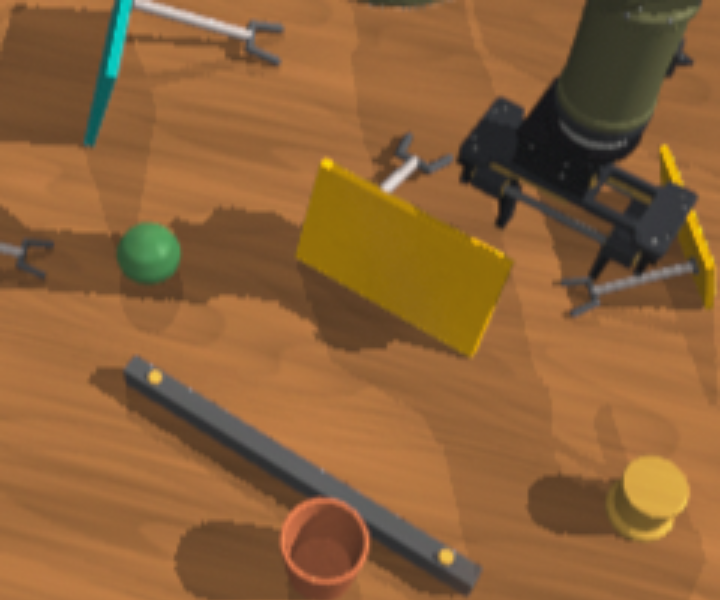

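The scene view shows the hand on the robot side of the plate at about (580,190), with the right-hand finger facing the plate's free half and the post well clear to the left (400,170). Now I push.

Request:
jog_arm(
  rows=[
    [0,0,0.011,0,0,0,0],
    [0,0,0.011,0,0,0,0],
    [0,0,0.011,0,0,0,0],
    [0,0,0.006,0,0,0,0],
    [0,0,0.005,0,0,0,0],
    [0,0,0.005,0,0,0,0],
    [0,0,0.005,0,0,0,0],
    [0,0,0.005,0,0,0,0],
    [0,0,0.005,0,0,0,0],
    [0,0,0.005,0,0,0,0],
    [0,0,0.005,0,0,0,0],
    [0,0,0.005,0,0,0,0],
  ],
)

```text
time_s: 3.78
tool_pos: [0.5269, 0.2082, 0.2668]
tool_rot: [-180.0, -0.0, 70.7]
force: [-2.6, 1.0, 1.3]
grip_width: 0.0871
```

```bash
cat > look.py <<'E'
import sys
from fit import *
q,m=yellow('scene'); t,mt=yellow('top')
Q=np.vstack([q,t]); print('ymin/max',Q.min(0).round(3),Q.max(0).round(3))
c=Q.mean(0); v=np.linalg.svd(Q-c)[2]; print('n',v[2].round(3),'long',v[0].round(3),'yaw',np.arctan2(-v[0][0],v[0][1]).round(3),'c',c.round(3))
print(status.get_obs()['force'].round(1),status.get_obs()['tool_pos'].round(4),status.get_obs()['time_s'])
E
python3 look.py
```

```text
ymin/max [0.469 0.001 0.005] [0.745 0.201 0.127]
n [ 0.941 -0.339  0.009] long [0.337 0.939 0.074] yaw -0.345 c [0.504 0.079 0.079]
[-2.4  0.7  0.2] [0.5271 0.2079 0.2667] 3.8833
```

Request:
jog_arm(
  rows=[
    [0,0,0.005,0,0,0,0],
    [0,0,0.005,0,0,0,0],
    [0,0,0.005,0,0,0,0],
    [0,0,0.005,0,0,0,0],
    [0,0,0.005,0,0,0,0],
    [0,0,0.005,0,0,0,0],
    [0,0,0.005,0,0,0,0],
    [0,0,0.004,0,0,0,0],
    [0,0,0.004,0,0,0,0],
    [0,0,0.004,0,0,0,0],
    [0,0,0.003,0,0,0,0],
  ],
)

```text
time_s: 4.8
tool_pos: [0.5742, 0.1916, 0.2668]
tool_rot: [180.0, -0.0, 70.7]
force: [0.2, -0.3, 0.5]
grip_width: 0.0866
```

```bash
python3 look.py
```

```text
ymin/max [ 0.479 -0.034  0.002] [0.653 0.183 0.021]
n [-0.002  0.004 -1.   ] long [0.453 0.891 0.003] yaw -0.471 c [0.561 0.073 0.013]
[-0.   0.6 -0.4] [0.5741 0.1914 0.2668] 4.9
```

It has fallen flat. I'll back off, then measure.

Request:
jog_arm(
  rows=[
    [0,0,-0.03,0,0,0,0],
    [0,0,-0.04,0,0,0,0],
    [0,0,-0.04,0,0,0,0],
    [0,0,-0.04,0,0,0,0],
    [0,0,0,0,0,0,0],
    [0,0,0,0,0,0,0],
  ],
)

```text
time_s: 5.4
tool_pos: [0.43, 0.2426, 0.2669]
tool_rot: [-180.0, -0.0, 71.0]
force: [1.7, 0.1, -0.1]
grip_width: 0.0867
```

```bash
cat > pose.py <<'E'
from fit import *
print(railfit())
for c in ['top','scene']:
    rgb,d,P=shot(c); hsv=cv2.cvtColor(rgb,cv2.COLOR_RGB2HSV)
    m=(hsv[...,0]>19)&(hsv[...,0]<36)&(hsv[...,1]>120)&(P[...,0]>.4)&(P[...,0]<.72)&(P[...,1]>-.1)&(P[...,1]<.24)&(P[...,2]>.004)&(P[...,2]<.03)&(d>0)
    k,l,s,_=cv2.connectedComponentsWithStats(m.astype(np.uint8)); i=1+s[1:,4].argmax(); m=l==i
    (cx,cy),(w,h),a=cv2.minAreaRect(P[m][:,:2].astype(np.float32))
    bp=cv2.boxPoints(((cx,cy),(w,h),a)); e=[bp[1]-bp[0],bp[2]-bp[1]]; v=max(e,key=np.linalg.norm); v=v*np.sign(v[1])
    yaw=np.arctan2(-v[0],v[1]); ry=-.318; D=np.array([cx-.698,cy-.056])
    print(c,'rest',np.round([cx,cy,w,h,yaw],4),'in rail',np.round([D@[np.cos(ry),np.sin(ry)],D@[-np.sin(ry),np.cos(ry)]],4),'z',np.median(P[m][:,2]).round(4))
    cv2.imwrite(f'pics/p_{c}_{int(status.get_obs()["time_s"]*10)}.png',cv2.resize(rgb[90:310,200:480,::-1],None,fx=2.7,fy=2.7))
print(status.get_obs()['tool_pos'].round(4),status.get_obs()['tool_rot'].round(1),status.get_obs()['time_s'])
E
python3 pose.py; ls pics
```

```text
[[ 0.6982  0.0553  0.3578  0.0221 -0.3199]
 [ 0.6987  0.0566  0.3587  0.0223 -0.3168]]
top rest [ 0.5653  0.0718  0.2007  0.1207 -0.3355] in rail [-0.131  -0.0265] z 0.0121
scene rest [ 0.5656  0.0719  0.2014  0.1216 -0.3285] in rail [-0.1307 -0.0263] z 0.0128
[0.4331 0.2407 0.2668] [180.    0.   70.6] 5.7
p_scene_57.png
p_top_56.png
s1.png
scene0.png
top0.png
topc.png
```

Standing, about 61 mm short of the rail and parallel within 0.015 rad. Next I go in behind the plate's near edge, low, with open fingers as a two-point pusher.

Request:
jog_arm(
  rows=[
    [0,0,0,0,0,0,-1.1],
    [0,-0.031,0.0125,0,0,0,0],
    [0,-0.031,0.0125,0,0,0,0],
    [0,-0.031,0.0125,0,0,0,0],
    [0,-0.03,0.0115,0,0,0,0],
    [0,0,0,0.025,0,0,0],
    [0,0,0,0.025,0,0,0],
    [0,0,0,0.019,0,0,0],
    [0,0,0,0.01,0,0,0],
    [0,0,0,0,0,0,0],
    [0,0,0,0,0,0,0],
  ],
)

```text
time_s: 6.62
tool_pos: [0.4405, 0.1092, 0.1878]
tool_rot: [-180.0, 0.0, 71.8]
force: [-0.6, -0.1, -0.6]
grip_width: 0.0872
```

```bash
python3 pose.py; python3 -c "
from h import *
o=status.get_obs();D=o['tool_pos'][:2]-[.698,.056];print(D@[.95,-.3127],D@[.3127,.95],o['tool_pos'][2],o['force'])"
```

```text
[[ 0.6983  0.0552  0.3577  0.0228 -0.319 ]
 [ 0.6991  0.0568  0.3579  0.0226 -0.3167]]
top rest [ 0.5653  0.0714  0.2002  0.1207 -0.3325] in rail [-0.1309 -0.0269] z 0.0122
scene rest [ 0.5654  0.0721  0.2     0.1219 -0.3317] in rail [-0.131  -0.0262] z 0.0129
[0.4407 0.1094 0.1887] [ 1.799e+02 -1.000e-01  7.180e+01] 6.9167
-0.26115864435526637 -0.02969954121952366 0.1886788143312997 [0.97058545 0.0722359  0.25352691]
```

Request:
jog_arm(
  rows=[
    [0,0,0.015,0,0,0,0],
    [0,0,0.015,0,0,0,0],
    [0,0,0.015,0,0,0,0],
    [0,0,0.006,0,0,0,0],
    [0,0,0.004,0,0,0,0],
    [0,0,0.004,0,0,0,0],
    [0,0,0.004,0,0,0,0],
    [0,0,0.004,0,0,0,0],
    [0,0,0.004,0,0,0,0],
    [0,0,0.004,0,0,0,0],
    [0,0,0.004,0,0,0,0],
    [0,0,0.004,0,0,0,0],
  ],
)

```text
time_s: 7.92
tool_pos: [0.5164, 0.0847, 0.1871]
tool_rot: [-179.5, 0.1, 71.9]
force: [-8.0, 2.5, 5.8]
grip_width: 0.0873
```

```bash
python3 pose.py; python3 -c "
from h import *
o=status.get_obs();D=o['tool_pos'][:2]-[.698,.056];print(D@[.95,-.3127],D@[.3127,.95],o['tool_pos'][2],o['force'])"; ls pics
```

```text
[[ 0.6983  0.0551  0.3575  0.022  -0.319 ]
 [ 0.6985  0.056   0.3599  0.0224 -0.3164]]
top rest [ 0.5879  0.014   0.1033  0.0818 -0.3088] in rail [-0.0914 -0.0744] z 0.0121
scene rest [ 0.5836  0.067   0.2005  0.1241 -0.3122] in rail [-0.1121 -0.0253] z 0.0128
[0.5173 0.0843 0.1871] [-179.7    0.    71.9] 8.2167
-0.18051391360988997 -0.029658192446838403 0.187101448498005 [-4.3951917   1.9472993   0.53143982]
p_scene_57.png
p_scene_69.png
p_scene_82.png
p_top_56.png
p_top_68.png
p_top_81.png
s1.png
scene0.png
top0.png
topc.png
```

Request:
jog_arm(
  rows=[
    [0,0,0.004,0,0,0,0],
    [0,0,0.004,0,0,0,0],
    [0,0,0.004,0,0,0,0],
    [0,0,0.004,0,0,0,0],
    [0,0,0.004,0,0,0,0],
    [0,0,0.004,0,0,0,0],
    [0,0,0.004,0,0,0,0],
    [0,0,0.004,0,0,0,0],
    [0,0,0.004,0,0,0,0],
    [0,0,0.003,0,0,0,0],
    [0,0,0.002,0,0,0,0],
    [0,0,0.001,0,0,0,0],
  ],
)

```text
time_s: 9.22
tool_pos: [0.557, 0.0713, 0.1871]
tool_rot: [-179.6, 0.0, 71.9]
force: [-7.3, 2.8, 4.1]
grip_width: 0.0872
```

```bash
python3 pose.py; python3 -c "
from h import *
o=status.get_obs();D=o['tool_pos'][:2]-[.698,.056];print(D@[.95,-.3127],D@[.3127,.95],o['tool_pos'][2],o['force'])"; ls pics|grep p_scene
```

```text
[[ 0.6977  0.0563  0.3577  0.0219 -0.3199]
 [ 0.6989  0.0573  0.3576  0.0219 -0.3159]]
top rest [ 0.6294 -0.0043  0.0939  0.0761 -0.3155] in rail [-0.0463 -0.0788] z 0.012
scene rest [ 0.6243  0.054   0.2     0.1215 -0.314 ] in rail [-0.0694 -0.0249] z 0.0129
[0.557  0.0714 0.1871] [-179.7    0.    71.9] 9.5167
-0.13876704361329606 -0.029506252077398615 0.187093025775581 [-5.26247502  1.8753911   2.0603207 ]
p_scene_57.png
p_scene_69.png
p_scene_82.png
p_scene_95.png
```

Request:
jog_arm(
  rows=[
    [0,0,0.001,0,0,0,0],
    [0,0,0.001,0,0,0,0],
    [0,0,0.001,0,0,0,0],
    [0,0,0,0,0,0,0],
    [0,0,0,0,0,0,0],
  ],
)

```text
time_s: 9.93
tool_pos: [0.5582, 0.0711, 0.1869]
tool_rot: [-179.3, 0.1, 71.9]
force: [-12.5, 3.7, 9.5]
grip_width: 0.0874
```

Request:
jog_arm(
  rows=[
    [0,0,0.001,0,0,0,0],
    [0,0,0.001,0,0,0,0],
    [0,0,0,0,0,0,0],
    [0,0,0,0,0,0,0],
  ],
)

```text
time_s: 10.27
tool_pos: [0.559, 0.071, 0.1869]
tool_rot: [-179.1, 0.1, 71.9]
force: [-17.0, 4.4, 12.9]
grip_width: 0.0866
```

The force climbs while the tool hardly moves, so the plate is against the rail. Backing off horizontally, then up.

Request:
jog_arm(
  rows=[
    [0,0,-0.005,0,0,0,0],
    [0,0,-0.015,0,0,0,0],
    [0,0,-0.03,0,0,0,0],
    [0,0,-0.03,0,0,0,0],
    [0,0,-0.03,0,0,0,0],
    [0,0,0,-0.03,0,0,0],
    [0,0,0,-0.03,0,0,0],
    [0,0,0,-0.03,0,0,0],
    [0,0,0,-0.03,0,0,0],
    [0,0,0,0,0,0,0],
    [0,0,0,0,0,0,0],
  ],
)

```text
time_s: 11.18
tool_pos: [0.4599, 0.1032, 0.3097]
tool_rot: [179.8, -0.2, 71.8]
force: [0.4, 0.4, 0.0]
grip_width: 0.0868
```

```bash
python3 pose.py; python3 - <<'E'
from h import *
for c in ['top','scene']:
    rgb,d,P=shot(c)
    for n in ['mould','weight','pot']:
        for o in outline_of(c,n)[:2]:
            print(c,n,round(o['conf'],2),o['box'])
cv2.imwrite('pics/end.png',cv2.resize(rgb[120:340,230:490,::-1],None,fx=2.7,fy=2.7))
E
```

```text
[[ 0.6984  0.056   0.3593  0.0219 -0.3187]
 [ 0.6992  0.0564  0.357   0.0213 -0.3176]]
top rest [ 0.6246  0.053   0.2002  0.1218 -0.317 ] in rail [-0.0688 -0.0258] z 0.012
scene rest [ 0.6245  0.0543  0.1998  0.1204 -0.3187] in rail [-0.0693 -0.0246] z 0.0129
[0.4588 0.1028 0.3065] [-1.799e+02  1.000e-01  7.180e+01] 11.4833
top mould 0.95 [169.7, 151.7, 197.6, 173.5]
top mould 0.3 [263.7, 142.1, 345.8, 206.4]
top weight 0.77 [363.0, 201.5, 391.1, 223.6]
top weight 0.52 [235.7, 121.7, 366.8, 167.9]
top pot 0.58 [270.6, 98.3, 297.7, 130.4]
scene mould 0.95 [432.8, 269.5, 459.5, 297.9]
scene weight 0.76 [271.3, 198.0, 286.5, 212.4]
scene weight 0.43 [306.9, 204.1, 328.0, 243.0]
scene pot 0.97 [324.0, 287.3, 353.2, 318.8]
scene pot 0.68 [295.0, 199.4, 374.9, 283.8]
```

View pics/end.png

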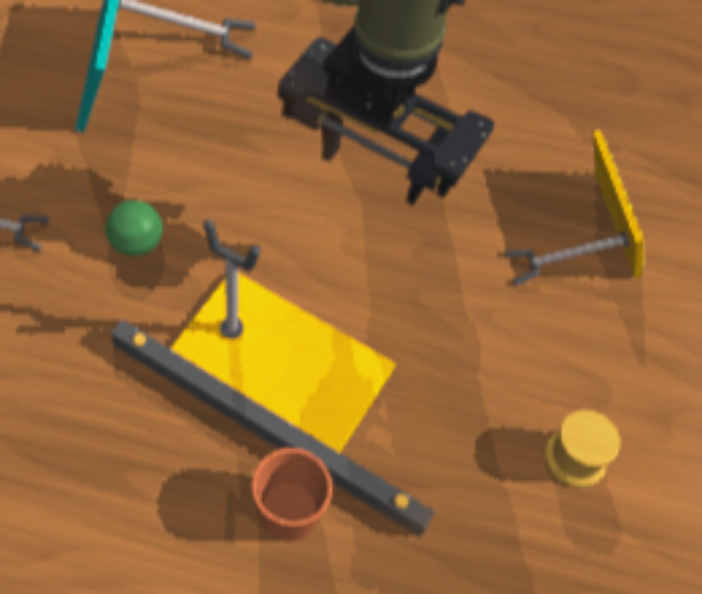

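The plate at (285,365) lies flush along the rail with the post upright at (232,290). The mould, paperweight and pot have not moved and the hand is clear.

```bash
python3 -c "
from cell import env
print(env.sign_off())"
```

```text
the job is handed in; nothing more can be done
None
```

I tipped the large yellow torch rest up by pushing on the free half of its plate. I then pushed it by its near edge with the open fingers until the plate was flush against the rail, and handed the job in at about 11.6 s.

- **Rest position:** the last checks put its centre about 69 mm in front of the rail's origin (70 mm is flush) and 25 mm to one side of the rail's middle. It was parallel to the rail within about 0.002 rad.
- **Upright:** the plate lay flat, with its top at 12–13 mm.
- **Contact with the rail:** during the last 2 mm of push the force rose to about 17 N with almost no movement, which confirmed the plate was against it.
- **Other things:** the mould, paperweight and pot were detected within a few pixels of where they started. The gripper was well clear when I handed in.
- **Disagreements:** while the hand hid part of the plate, the top camera's pose readings were wrong, so I used the scene camera for those. Both cameras agreed once the hand was clear. In the first picture the top camera missed the paperweight and labelled it as a mould.

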